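# Load the soil mounts into the scanner carrier and close the retaining bar

### The job

Load the two resin soil mounts lying on the bench into the nests of the blue scanner carrier that match their shapes, each the same way round as its nest and flat on the nest's floor. Then slide the steel retaining bar with the black knob all the way home over the three mounts, so that none can fall out on the way to the scanner, and let go. Leave the small round mount in its nest, and the other things on the bench where they are.

Things in the scene. Friction and masses are not known exactly. Their poses are not given: they have to be found in the camera images.
- mount_d_center (a point): centre, half-way up, of the D-shaped mount: amber resin with brown soil, a 40 mm disc with one flat ground on it, 28 mm tall, standing loose on the bench. It measures 40 mm along its x and 34 mm along its y (this point is the middle of that extent); the flat is its +y side, 29 mm long. Its x, y, z axes are those of its nest when it is seated. About 55 g.
- mount_clip_center (a point): centre, half-way up, of the rectangular mount with one clipped corner: amber resin with lighter brown soil, 46 mm along its x, 32 mm along its y, 28 mm tall, standing loose on the bench. The corner at -x, +y is cut off by 10 mm; the other corners are only broken by 2 mm. Its axes are those of its nest when it is seated. About 65 g.
- mount_small_center (a point): centre, half-way up, of the small round mount, 30 mm diameter, 28 mm tall, already seated loosely in the carrier's middle nest
- carrier: blue anodised scanner carrier, a fixed plate 106 mm (its x, -50 to +56) by 256 mm (its y); origin amid it on the bench, +x away from the robot, plate top 16 mm above the bench. Three nests 10 mm deep lie in a row along y, 12 mm to the robot's side of the origin. Aluminium guides, 14 mm wide and up to 46 mm above the bench, stand on both ends from x = -14 to +56 mm.
- nest_d (a point): middle of the floor of the D-shaped nest, at the carrier's right end (y = -68 mm); its flat side is towards +y of the carrier. Axes as the carrier's.
- nest_clip (a point): middle of the floor of the rectangular nest, at the carrier's left end (y = +68 mm); long side along x, clipped corner at -x, +y of the carrier. Axes as the carrier's.
- nest_small (a point): middle of the floor of the round middle nest, which holds the small round mount. Every nest is 1.25 mm larger all round than its mount, with a 2 mm chamfer at its mouth and its black floor 6 mm above the bench; a seated mount stands 18 mm out of the plate, so lower it held only by its upper 16 mm.
- bar (a joint): travel of the retaining bar in m: 0 fully open (at the back, away from the robot, clear of the nests), 0.030 fully home (towards the robot, over the mounts). It slides along -x of the carrier with about 1.2 N of friction and stays where it is left.
- bar_knob (a point): middle of the grip of the bar's black knurled knob, 16 mm diameter, grip 17 mm high (its top is 9 mm above this point). The bar is a steel strip 14 mm wide (x), 246 mm long (y); underside 35.5 mm, top 40.5 mm above the bench, so it passes 1.5 mm over seated mounts and jams on others. Axes as the carrier's.
- petri: closed glass Petri dish with soil, 92 mm diameter, 15 mm high, a bystander behind the carrier's right end (tall equipment stands along the back: pump, trap bottle and desiccator, 0.2 to 0.3 m high, their fronts at about x = 0.58 m)
- timer: white bench timer, 62 x 66 x 20 mm, a bystander at the right
- tape: roll of masking tape lying flat, 98 mm diameter, 25 mm high, a bystander left of the carrier
- tweezers: steel tweezers, 127 mm long, 9 mm high, a bystander lying near the bench's front edge
Mind the look-alikes: they are no part of the job. Leave any pink or turquoise look-alike of the part that bears mount_clip_center alone. What is shaped like the part that bears mount_d_center but purple or turquoise is not meant.

How it is judged:
By the outcome, as a careful person would: the job done as asked, in the order asked, and still so for the second after the job is handed in, with the robot touching nothing.
It also fails if it takes over 64 s, if anything falls off the work surface, if the arm or the gripper's body presses on something with over 40 N, if the wrist force passes 120 N, or if a joint passes its speed limit or range.

### The arm

A 6-joint arm with a two-finger parallel gripper is mounted at the origin on a cart in front of the work surface, level with it; the furniture and walls round the work are solid. World frame = base frame: x ahead of the robot, y to its left, z up, the work surface at z = 0. Lengths are in m, angles in rad, forces in N, time in s.
With the tool pointing down it reaches from about 0.4 to 0.925 m from the base axis. Payload 12.5 kg.
Tool frame: the origin (TCP) lies on the centre line of the jaws, within the pads' length; the fingertips stand 22 mm ahead of it and the grasp point (between the pads) lies 3 mm ahead of it (env.tip_reach is the distance from the TCP to the fingertips, in m); z points along the fingers, y is the line along which they close (so a half turn about z gives the same grasp; the last joint's range is limited). The gripper opens to 95 mm and grips with 3 to 60 N. Pads are 20 mm wide; open, the fingers measure 119 mm over their backs; the gripper's body (75 mm by 180 mm) begins 59 mm behind the grasp point.
Start: joints at [-1.45, 0.491, 1.559, -0, 1.092, -0.106], TCP at [0.141, -0.609, 0.213] pointing down, gripper open.
Joint ranges: [-3.1, 3.1], [-0.84, 2.19], [0.05, 2.79], [-1.13, 4.28], [0.06, 2.93], [-2.69, 2.69]. Speed limits (rad/s): [2.22, 2.22, 2.79, 3.14, 3.14, 3.14].

### API

Orientations are given as a unit quaternion [w, x, y, z].
In Python, from cell import env, eyes, workorder gives the robot as it stands.
- The arm moves only by the tool carry_out, never from a script. Its argument "steps" is text: rows parted by semicolons, each of 7 numbers parted by spaces: the gripper command: -1 is fully open, 1 is shut, values between are in proportion, then the shift along the world's x, y, z in mm, then the turn, a rotation vector about the world's x, y, z in degrees. A call has exactly 5 rows; each row shifts and turns the commanded pose from where the row before left it; what a row does not reach is not made up. A row lasts 1/10 s, in which the tool goes at most 50 mm and 8.59 degrees, less where a joint would pass 70% of its speed; a pose out of reach is approached as far as the arm can. A call is refused whole if a number of a shift passes 50 or a number of a turn 8.59, either way. A call with a gripper value outside its range is refused whole. The fingers move at their own pace and stop on an object; "grip_force" is the grip in N (left out, the last holds). Time passes only in rows, so rows that do not move let the fingers close, or fill a call up. It gives the time, the measured TCP pose, the force, the opening and the grip force at its end, in the units of the state.
- env.get_state(): the state, without advancing time (a new reading comes with each control period).
- eyes.camera(name): name is "side" or "top"; returns (picture, depth): 420x560x3 uint8, red, green, blue; 420x560 float32, m along the optical axis (not along the pixel's ray), 0 where there is no reading.
- eyes.camera_model(name): a dict with "fx", "fy", "cx", "cy" (pixels), "extrinsics" (4x4, takes a point from camera to world coordinates). Camera axes: x right, y up, looking along -z (the intrinsics and any distortion apply to the point x, -y, -z); pixel columns grow to the right and rows downward; lengths in m; the calibration is good to about 2 mm. A picture is of the moment at which its call begins. camera_model takes no time and is no camera call.
- workorder.hand_in(): hands the job in; it is judged then, once.
The state is a dict: "t": time; "joint_positions": joint angles; "dq": joint speeds; "effort": joint torques, N m; "tcp_pos": TCP position; "tcp_rot": TCP orientation; "contact_force": force on the tool from outside, world axes, zero at the start; "wrist_torque": the same for the moment, N m; "grip_width": finger opening in m; "grasp_force": force on a finger pad.
Only numpy, scipy, OpenCV 4.12 (cv2) and the standard library are available. Lean on these libraries where they do the work, as an engineer would, in place of code of your own. Each camera call takes 0.05 s, during which the arm holds its last target. There are 200 camera calls.

## Working session

There is one attempt and no reset: what is moved stays moved. The work goes in short steps, Python scripts to look and compute and a tool call to move; the robot and the scene stay as the last step left them, time stands still between calls to the robot, and variables do not carry over. Pictures are saved under pics/ and viewed, at most 13 in all, crops included, and the job is handed in when it is done.

Besides the shell and the picture viewer there is one more tool, called after "Emit:" as name(argument=value, ...) on one line, values as JSON. carry_out: Moves the arm, as the interface text tells. Its arguments: {"type":"object","properties":{"steps":{"type":"string"},"grip_force":{"type":"number"}},"required":["steps"]}

```bash
mkdir -p pics; cat > h.py <<'E'
import numpy as np, cv2
from cell import env, eyes, workorder
def snap(name, fn=None):
    p,d=eyes.camera(name); m=eyes.camera_model(name)
    if fn: cv2.imwrite('pics/'+fn, cv2.cvtColor(p,cv2.COLOR_RGB2BGR))
    np.savez('%s.npz'%name,p=p,d=d)
    return p,d,m
def world(d,m):
    v,u=np.mgrid[:d.shape[0],:d.shape[1]]
    x=(u-m['cx'])/m['fx']*d; y=(v-m['cy'])/m['fy']*d
    P=np.stack([x,-y,-d,np.ones_like(d)],-1)
    return (P@np.array(m['extrinsics']).T)[...,:3]
E
python3 - <<'E'
from h import *
for n in('top','side'):
    p,d,m=snap(n,n+'1.png'); print(m)
print(env.get_state()['t'],env.tip_reach)
E
```

```text
{'fx': 384.69838386088196, 'fy': 384.69838386088196, 'cx': 285.54572714031605, 'cy': 208.8562263253535, 'extrinsics': array([[-0.00155166,  0.98100095, -0.19399674,  0.34788426],
       [-0.99999712, -0.00116736,  0.00209528, -0.1119171 ],
       [ 0.001829  ,  0.19399944,  0.98099994,  1.1072642 ],
       [ 0.        ,  0.        ,  0.        ,  1.        ]])}
{'fx': 453.7584983468535, 'fy': 453.7584983468535, 'cx': 282.290356511185, 'cy': 215.04518861576923, 'extrinsics': array([[ 0.85989629,  0.33909904, -0.38156286, -0.09968142],
       [-0.51028338,  0.55086898, -0.66041974, -1.18289062],
       [-0.01375655,  0.76259767,  0.6467268 ,  1.13484145],
       [ 0.        ,  0.        ,  0.        ,  1.        ]])}
0.1 0.022
```

View pics/top1.png

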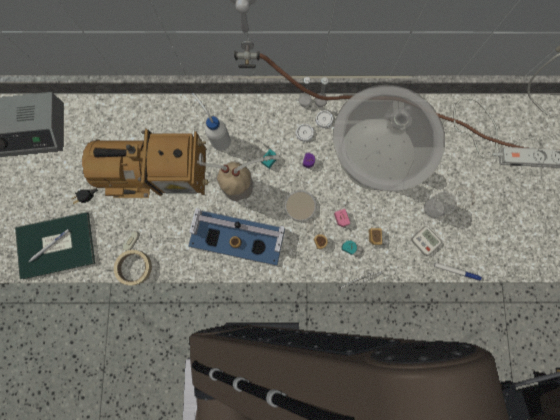

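View pics/side1.png

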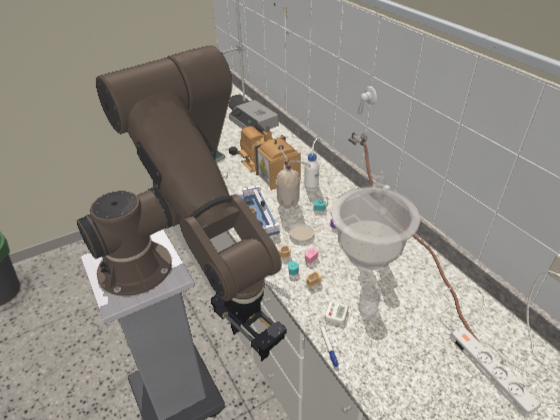

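The top view shows the carrier at (237,238). Amber candidates are at (321,242) and (376,236). The look-alikes are turquoise at (349,247) and (270,158), pink at (343,217) and purple at (309,160). I'll take one close crop and measure.

```bash
python3 - <<'E'
from h import *
z=np.load('top.npz'); p,d=z['p'],z['d']; m=eyes.camera_model('top')
a=cv2.resize(p[205:265,185:285],None,fx=7,fy=7,interpolation=cv2.INTER_CUBIC)[:290*2//2+130]
b=cv2.resize(p[222:262,305:395],None,fx=7.77,fy=7,interpolation=cv2.INTER_CUBIC)
a=cv2.resize(p[207:267,185:285],(500,300),interpolation=cv2.INTER_CUBIC)
b=cv2.resize(p[222:262,305:395],(675,300),interpolation=cv2.INTER_CUBIC)
c=np.zeros((600,675,3),np.uint8); c[:300,:500]=a; c[300:]=b
cv2.imwrite('pics/crop1.png',c[...,::-1])
W=world(d,m)
for u,v in[(321,242),(376,236),(349,247),(235,242),(213,237),(258,246),(237,222),(300,206)]: print(u,v,W[v,u].round(4))
hsv=cv2.cvtColor(p,cv2.COLOR_RGB2HSV)
for u,v in[(321,242),(376,236),(235,242)]: print(hsv[v-5:v+6,u-7:u+8:2].reshape(-1,3)[::7].tolist())
E
```

```text
321 242 [ 0.466  -0.2136  0.0298]
376 236 [ 0.483  -0.3695  0.0274]
349 247 [ 0.4521 -0.2922  0.0271]
235 242 [0.4661 0.0275 0.0321]
213 237 [0.4832 0.0941 0.0077]
258 246 [ 0.4575 -0.0352  0.0049]
237 222 [0.5177 0.0193 0.0629]
300 206 [ 0.5726 -0.1562  0.0134]
[[20, 54, 165], [30, 19, 150], [19, 82, 156], [14, 120, 85], [11, 120, 85], [14, 119, 79], [13, 110, 88], [18, 120, 136], [25, 19, 176], [30, 23, 110], [20, 63, 126], [19, 109, 136], [19, 114, 137]]
[[18, 101, 109], [22, 20, 137], [19, 104, 130], [16, 105, 95], [15, 105, 95], [17, 112, 80], [16, 110, 97], [18, 127, 135], [18, 84, 115], [27, 19, 118], [18, 108, 144], [16, 112, 96], [15, 104, 101]]
[[104, 101, 106], [106, 97, 110], [104, 79, 77], [17, 128, 106], [14, 101, 58], [16, 94, 57], [14, 93, 63], [18, 111, 122], [105, 102, 105], [106, 92, 80], [0, 9, 60], [18, 106, 77], [17, 69, 70]]
```

View pics/crop1.png

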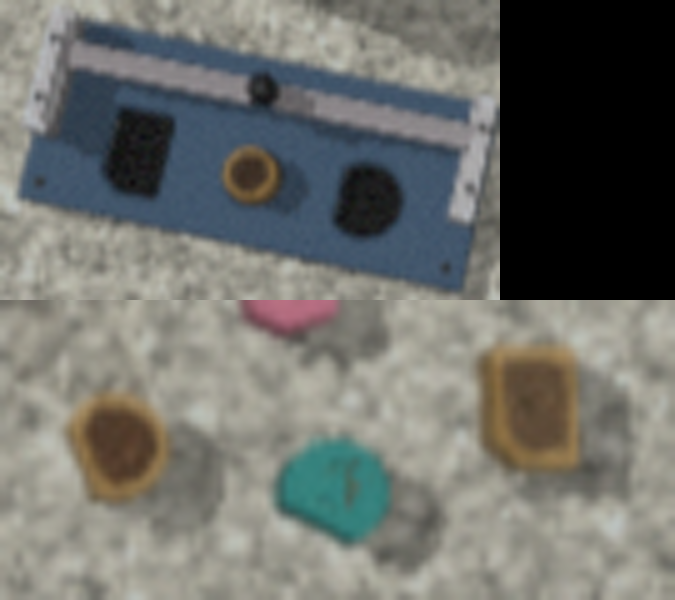

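D mount is amber at (321,242), with its flat towards the lower left. The clipped mount is amber at (376,236), with its clipped corner lower left. The carrier is turned about −12°. Next I fit model silhouettes in both cameras.

```bash
cat > fit.py <<'E'
from h import *
from scipy.optimize import minimize
S=6
def proj(P,m):
    E=np.array(m['extrinsics']); q=(np.asarray(P)-E[:3,3])@E[:3,:3]
    return np.stack([m['cx']+m['fx']*q[:,0]/-q[:,2], m['cy']+m['fy']*-q[:,1]/-q[:,2]],-1)
def place(xy,z,pose):
    c,s=np.cos(pose[2]),np.sin(pose[2]); xy=np.asarray(xy)
    return np.c_[xy@np.array([[c,s],[-s,c]])+pose[:2], np.full(len(xy),z)]
def fill(img,uv,val,box):
    q=((uv-[box[0],box[1]]+.5)*S-.5)*16
    cv2.fillPoly(img,[np.round(q).astype(np.int32)],val,shift=4)
def hull(xy,z0,z1,pose,m):
    uv=proj(np.r_[place(xy,z0,pose),place(xy,z1,pose)],m)
    return cv2.convexHull(uv.astype(np.float32))[:,0]
def rect(x0,x1,y0,y1): return [(x0,y0),(x1,y0),(x1,y1),(x0,y1)]
t=np.radians(np.arange(0,360,3))
def circ(r,cx=0,cy=0): return np.c_[cx+r*np.cos(t),cy+r*np.sin(t)]
c=circ(.02); c[:,1]=np.minimum(c[:,1],.014); D=c+[0,.003]   # y extent -17..17 mm
a,b=.023,.016
C=np.array([(a-.002,-b),(a,-b+.002),(a,b-.002),(a-.002,b),(-a+.01,b),(-a,b-.01),(-a,-b+.002),(-a+.002,-b)])
def render_mount(shape,z0):
    def f(p,m,box):
        im=np.zeros((box[3]*S,box[2]*S),np.float32); fill(im,hull(shape,z0,z0+.028,p,m),1,box); return im
    return f
def render_car(p,m,box):
    im=np.zeros((box[3]*S,box[2]*S),np.float32)
    fill(im,hull(rect(-.05,.056,-.128,.128),0,.016,p,m),1,box)
    def nest(sh,cx,cy):
        k=np.zeros_like(im); k2=k.copy(); sh=np.asarray(sh)+[cx,cy]
        fill(k,proj(place(sh,.015,p),m),1,box); fill(k2,proj(place(sh,.006,p),m),1,box); im[(k*k2)>0]=0
    nest(D*1.065,-.012,-.068); nest(C*1.06,-.012,.068)
    fill(im,hull(circ(.015,-.012,0),.006,.034,p,m),0,box)
    for y0 in(-.128,.114): fill(im,hull(rect(-.014,.056,y0,y0+.014),.0,.046,p,m),0,box)
    fill(im,hull(rect(p[3]-.007,p[3]+.007,-.123,.123),.0355,.0405,p,m),0,box)
    fill(im,hull(circ(.008,p[3],0),.0405,.06,p,m),0,box)
    return im
def fit(render,mask,m,box,p0,sc):
    x,y,w,h=box; T=mask[y:y+h,x:x+w].astype(np.float32); T=cv2.GaussianBlur(T,(0,0),.7)
    sc=np.array(sc)
    def cost(q):
        r=cv2.resize(render(p0+q*sc,m,box),(w,h),interpolation=cv2.INTER_AREA)
        return ((cv2.GaussianBlur(r,(0,0),.7)-T)**2).sum()
    n=len(p0); r=minimize(cost,np.zeros(n),method='Nelder-Mead',options=dict(initial_simplex=np.r_[[np.zeros(n)],np.eye(n)],maxiter=250,xatol=.003,fatol=.01))
    return p0+r.x*sc, r.fun, T.sum()
def amber(p):
    h=cv2.cvtColor(p,cv2.COLOR_RGB2HSV).astype(int); return (h[...,0]>5)&(h[...,0]<26)&(h[...,1]>65)
def blue(p):
    h=cv2.cvtColor(p,cv2.COLOR_RGB2HSV).astype(int); return (h[...,0]>95)&(h[...,0]<125)&(h[...,1]>60)&(h[...,2]>25)
def box_for(p,m,r):
    uv=proj(place(rect(-r,r,-r,r),.015,np.r_[p[:2],0]),m); lo=np.floor(uv.min(0)).astype(int); hi=np.ceil(uv.max(0)).astype(int)
    lo=np.maximum(lo,0); hi=np.minimum(hi,[560,420]); return (*lo,*(hi-lo))
E
python3 - <<'E'
from fit import *
for n in('top','side'):
    p=np.load(n+'.npz')['p']; m=eyes.camera_model(n)
    for nm,rd,mk,p0,sc,r in[('D',render_mount(D,0),amber,[.463,-.213,.9],[.004,.004,.3],.04),('C',render_mount(C,0),amber,[.48,-.369,0],[.004,.004,.15],.045),('car',render_car,blue,[.484,.023,-.2,.027],[.005,.005,.05,.004],.15)]:
        p0=np.array(p0); x,f,a=fit(rd,mk(p),m,box_for(p0,m,r),p0,sc)
        print(n,nm,x.round(4),'yaw',np.degrees(x[2]).round(1),'cost',round(float(f),1),'area',round(float(a)))
E
```

```text
top D [ 0.4708 -0.2145  0.3429] yaw 19.6 cost 1.4 area 156
top C [ 0.485  -0.3696 -0.06  ] yaw -3.4 cost 3.7 area 206
top car [ 0.4802  0.0274 -0.2099  0.0325] yaw -12.0 cost 53.7 area 2165
side D [ 0.4683 -0.2115  0.423 ] yaw 24.2 cost 2.1 area 121
side C [ 0.4824 -0.3673  0.0554] yaw 3.2 cost 5.0 area 165
side car [ 0.4782  0.0306 -0.295   0.035 ] yaw -16.9 cost 402.9 area 264
```

```bash
python3 - <<'E'
from h import *
from scipy.spatial.transform import Rotation as R
s=env.get_state(); q=s['tcp_rot']; M=R.from_quat([q[1],q[2],q[3],q[0]]).as_matrix()
print(s['t'],s['tcp_pos'],M.round(3).tolist(),'tool y angle',np.degrees(np.arctan2(M[1,1],M[0,1])),s['grip_width'],s['joint_positions'])
E
```

```text
0.1 [ 0.14053977 -0.60877092  0.21251082] [[0.974, 0.225, -0.0], [0.225, -0.974, 0.001], [0.0, -0.001, -1.0]] tool y angle -77.00366674064362 0.09500763024060921 [-1.44957368e+00  4.91513285e-01  1.55939043e+00 -3.21074715e-05
  1.09169757e+00 -1.05591305e-01]
```

Emit:
carry_out(steps="-0.26 43 30 -14 0 0 -4; -0.26 43 30 -14 0 0 -4; -0.26 43 30 -14 0 0 -4; -0.26 43 30 -14 0 0 -1; -0.26 43 30 -14 0 0 0", grip_force=5)

```text
t: 0.6
tcp_pos: [0.3399, -0.4695, 0.1479]
tcp_rot: [-0.0, 1.0, -0.001, -0.0]
contact_force: [0.7, -0.9, -0.1]
grip_width: 0.0624
grasp_force: 0.0
```

Emit:
carry_out(steps="-0.26 43 30 -14 0 0 0; -0.26 43 30 -14 0 0 0; -0.26 42 30 -14 0 0 0; -0.26 0 0 0 0 0 0; -0.26 0 0 0 0 0 0")

```text
t: 1.1
tcp_pos: [0.4577, -0.3866, 0.1091]
tcp_rot: [-0.0, 1.0, 0.001, -0.0]
contact_force: [-0.5, 0.2, -0.6]
grip_width: 0.0599
grasp_force: 0.0
```

Emit:
carry_out(steps="-0.26 26 18 -14 0 0 0; -0.26 0 0 -25 0 0 0; -0.26 0 0 -20 0 0 0; -0.26 0 0 0 0 0 0; -0.26 0 0 0 0 0 0")

```text
t: 1.6
tcp_pos: [0.4825, -0.3705, 0.0512]
tcp_rot: [0.0, 1.0, -0.001, -0.0]
contact_force: [-0.6, 0.1, -0.4]
grip_width: 0.06
grasp_force: 0.0
```

```bash
python3 - <<'E'
from h import *
p,d,m=snap('side'); p2,d2,_=snap('top')
from fit import proj,place
s=env.get_state();print(s['tcp_pos'])
u,v=proj([[.483,-.369,.03]],m)[0].astype(int)
u2,v2=proj([[.483,-.369,.03]],eyes.camera_model('top'))[0].astype(int)
a=cv2.resize(p[v-40:v+40,u-40:u+40],(395,395),interpolation=cv2.INTER_CUBIC)
b=cv2.resize(p2[v2-40:v2+40,u2-40:u2+40],(395,395),interpolation=cv2.INTER_CUBIC)
cv2.imwrite('pics/c2.png',np.hstack([a,b])[...,::-1])
E
```

```text
[ 0.48303076 -0.3705219   0.05195453]
```

View pics/c2.png

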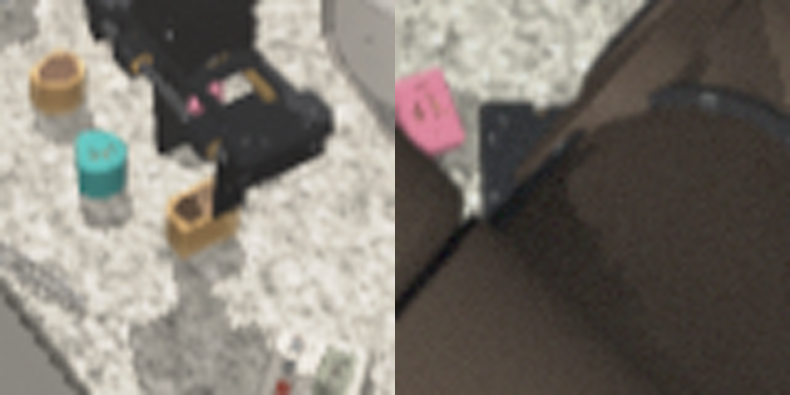

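Emit:
carry_out(steps="-0.26 0 0 -16 0 0 0; 1 0 0 0 0 0 0; 1 0 0 0 0 0 0; 1 0 0 0 0 0 0; 1 0 0 0 0 0 0", grip_force=3)

```text
t: 2.2
tcp_pos: [0.4834, -0.3697, 0.0354]
tcp_rot: [0.0, 1.0, -0.0, 0.0]
contact_force: [0.4, -0.5, 0.0]
grip_width: 0.0335
grasp_force: 0.0
```

Emit:
carry_out(steps="1 0 0 0 0 0 0; 1 0 0 0 0 0 0; 1 0 0 0 0 0 0; -0.7 0 0 0 0 0 0; -0.7 0 0 0 0 0 0", grip_force=3)

```text
t: 2.7
tcp_pos: [0.4832, -0.3695, 0.0347]
tcp_rot: [0.0, 1.0, -0.0, -0.0]
contact_force: [0.6, 0.6, 0.3]
grip_width: 0.0203
grasp_force: 0.0
```

Emit:
carry_out(steps="-0.7 0 0 0 0 0 0; -0.7 0 0 0 0 0 0; -0.7 0 0 0 0 0 8.5; -0.7 0 0 0 0 0 8.5; -0.7 0 0 0 0 0 8.5")

```text
t: 3.2
tcp_pos: [0.4832, -0.3695, 0.0347]
tcp_rot: [0.0, 0.975, 0.224, 0.0]
contact_force: [0.1, -0.7, 0.2]
grip_width: 0.0597
grasp_force: 0.0
```

Emit:
carry_out(steps="-0.7 0 0 0 0 0 8.5; -0.7 0 0 0 0 0 8.5; -0.7 0 0 0 0 0 8.5; -0.7 0 0 0 0 0 8.5; -0.7 0 0 0 0 0 8.5")

```text
t: 3.7
tcp_pos: [0.4832, -0.3695, 0.0347]
tcp_rot: [0.0, 0.827, 0.562, 0.0]
contact_force: [-0.6, 0.6, 0.9]
grip_width: 0.0808
grasp_force: 0.0
```

Emit:
carry_out(steps="-0.7 0 0 0 0 0 8.5; -0.7 0 0 0 0 0 8.5; -0.7 0 0 0 0 0 5; -0.7 0 0 0 0 0 0; -0.7 0 0 0 0 0 0")

```text
t: 4.2
tcp_pos: [0.4832, -0.3695, 0.0347]
tcp_rot: [0.0, 0.708, 0.706, 0.0]
contact_force: [0.2, -0.9, 0.3]
grip_width: 0.0805
grasp_force: 0.0
```

```bash
python3 - <<'E'
from fit import *
p,d,m=snap('side')
u,v=proj([[.483,-.369,.03]],m)[0].astype(int)
cv2.imwrite('pics/c3.png',cv2.resize(p[v-45:v+45,u-45:u+45],(540,540),interpolation=cv2.INTER_CUBIC)[...,::-1])
# TCP/fingertip pixel predictions in crop coords
for P in([.4832,-.3695,.0127],[.4832+.04,-.3695,.0127],[.4832-.04,-.3695,.0127]): print(((proj([P],m)[0]-[u-45,v-45])*6).round())
E
```

```text
[272. 295.]
[332. 267.]
[210. 324.]
```

View pics/c3.png

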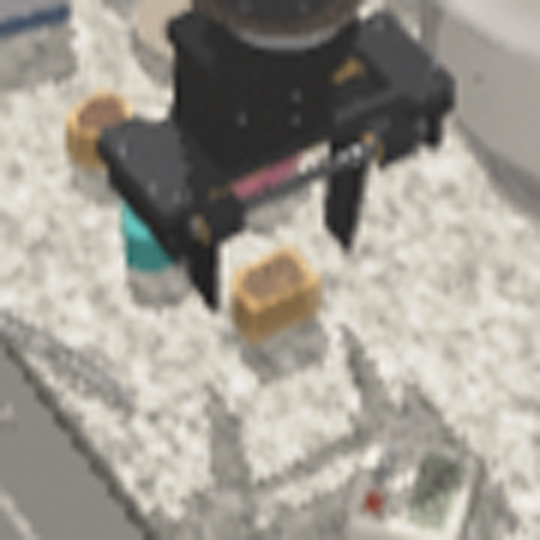

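```bash
python3 - <<'E'
from fit import *
z=np.load('side.npz');p,d=z['p'],z['d'];m=eyes.camera_model('side');W=world(d,m)
u,v=proj([[.483,-.369,.03]],m)[0].astype(int)
for cu,vs in((208,range(240,330,10)),(342,range(170,260,10)),(275,range(250,345,12))):
    print(cu,[(vv,W[v-45+vv//6,u-45+cu//6].round(3).tolist()) for vv in vs])
s=env.get_state();print(s['tcp_pos'],s['joint_positions'])
E
```

```text
208 [(240, [0.418, -0.399, 0.12]), (250, [0.418, -0.399, 0.116]), (260, [0.43, -0.382, 0.084]), (270, [0.433, -0.378, 0.07]), (280, [0.432, -0.379, 0.066]), (290, [0.432, -0.379, 0.057]), (300, [0.437, -0.373, 0.039]), (310, [0.455, -0.346, -0.002]), (320, [0.449, -0.355, 0.0])]
342 [(170, [0.501, -0.4, 0.129]), (180, [0.522, -0.375, 0.087]), (190, [0.522, -0.375, 0.082]), (200, [0.521, -0.377, 0.075]), (210, [0.521, -0.378, 0.066]), (220, [0.524, -0.374, 0.057]), (230, [0.524, -0.374, 0.048]), (240, [0.523, -0.376, 0.041]), (250, [0.52, -0.381, 0.042])]
275 [(250, [0.51, -0.328, -0.002]), (262, [0.488, -0.359, 0.03]), (274, [0.485, -0.364, 0.027]), (286, [0.478, -0.374, 0.031]), (298, [0.474, -0.381, 0.03]), (310, [0.47, -0.387, 0.028]), (322, [0.47, -0.387, 0.019]), (334, [0.472, -0.385, 0.006])]
[ 0.48314204 -0.36946224  0.03464652] [-7.61434052e-01  6.87893814e-01  1.75294183e+00  8.23597403e-05
  7.00751099e-01 -7.58855685e-01]
```

Depth puts the fingertips at z≈37 mm, not at 13 mm as the TCP reading implies, so the fingers closed above the mount. I'll lower carefully and check again.

Emit:
carry_out(steps="-0.7 0 0 -6 0 0 0; -0.7 0 0 -6 0 0 0; -0.7 0 0 -4 0 0 0; -0.7 0 0 0 0 0 0; -0.7 0 0 0 0 0 0")

```text
t: 4.75
tcp_pos: [0.4831, -0.3694, 0.0185]
tcp_rot: [-0.0, 0.707, 0.707, 0.0]
contact_force: [-0.4, 0.2, 0.5]
grip_width: 0.0808
grasp_force: 0.0
```

```bash
python3 - <<'E'
from fit import *
p,d,m=snap('side');W=world(d,m)
u,v=proj([[.483,-.369,.03]],m)[0].astype(int)
for cu in(35,57): print(cu,[(vv,W[v-45+vv,u-45+cu].round(3).tolist()) for vv in range(40,58,1)])
g=p[v-45:v+45,u-45:u+45].max(-1)
dark=(g<60)&(W[v-45:v+45,u-45:u+45,2]<.06)&(W[v-45:v+45,u-45:u+45,2]>.008)
yy,xx=np.nonzero(dark); w=W[v-45:v+45,u-45:u+45][dark]
for s in(w[:,0]<.47,w[:,0]>.5): print(s.sum(),np.percentile(w[s],[2,10,50,90],axis=0).round(3).tolist())
print(env.get_state()['tcp_pos'],env.get_state()['contact_force'])
E
```

```text
35 [(40, [0.421, -0.4, 0.12]), (41, [0.418, -0.405, 0.122]), (42, [0.42, -0.403, 0.114]), (43, [0.42, -0.403, 0.11]), (44, [0.419, -0.404, 0.106]), (45, [0.433, -0.383, 0.074]), (46, [0.436, -0.379, 0.065]), (47, [0.436, -0.379, 0.06]), (48, [0.436, -0.379, 0.055]), (49, [0.434, -0.382, 0.054]), (50, [0.436, -0.38, 0.047]), (51, [0.435, -0.382, 0.044]), (52, [0.437, -0.378, 0.034]), (53, [0.437, -0.379, 0.031]), (54, [0.435, -0.381, 0.029]), (55, [0.437, -0.379, 0.021]), (56, [0.446, -0.365, -0.002]), (57, [0.442, -0.371, 0.0])]
57 [(40, [0.52, -0.38, 0.046]), (41, [0.522, -0.378, 0.038]), (42, [0.521, -0.38, 0.035]), (43, [0.522, -0.379, 0.029]), (44, [0.523, -0.378, 0.023]), (45, [0.535, -0.363, -0.003]), (46, [0.53, -0.37, 0.002]), (47, [0.529, -0.371, -0.002]), (48, [0.525, -0.377, 0.002]), (49, [0.523, -0.38, 0.001]), (50, [0.523, -0.381, -0.003]), (51, [0.519, -0.386, -0.002]), (52, [0.515, -0.391, 0.001]), (53, [0.513, -0.395, 0.001]), (54, [0.511, -0.398, 0.0]), (55, [0.507, -0.403, 0.003]), (56, [0.505, -0.405, 0.001]), (57, [0.505, -0.406, -0.002])]
23 [[0.431, -0.382, 0.03], [0.431, -0.381, 0.034], [0.433, -0.378, 0.048], [0.436, -0.368, 0.058]]
30 [[0.52, -0.382, 0.025], [0.52, -0.38, 0.031], [0.522, -0.372, 0.043], [0.523, -0.362, 0.056]]
[ 0.48318679 -0.36949452  0.01863814] [-0.88701271  0.26673592 -0.0407522 ]
```

Emit:
carry_out(steps="-0.7 0 0 -5 0 0 0; 1 0 0 0 0 0 0; 1 0 0 0 0 0 0; 1 0 0 0 0 0 0; 1 0 0 0 0 0 0", grip_force=3)

```text
t: 5.3
tcp_pos: [0.4832, -0.3695, 0.0138]
tcp_rot: [0.0, 0.707, 0.707, 0.0]
contact_force: [0.1, -0.6, 0.3]
grip_width: 0.0545
grasp_force: 0.0
```

Emit:
carry_out(steps="1 0 0 0 0 0 0; 1 0 0 0 0 0 0; 1 0 0 0 0 0 0; 1 0 0 0 0 0 0; 1 0 0 0 0 0 0")

```text
t: 5.8
tcp_pos: [0.4832, -0.3695, 0.0138]
tcp_rot: [0.0, 0.707, 0.707, 0.0]
contact_force: [0.0, -0.9, 1.2]
grip_width: 0.0462
grasp_force: 3.0
```

Emit:
carry_out(steps="-0.4 0 0 0 0 0 0; -0.4 0 0 0 0 0 0; -0.4 0 0 0 0 0 0; -0.4 0 0 0 0 0 -8.5; -0.4 0 0 0 0 0 -8.5")

```text
t: 6.3
tcp_pos: [0.4831, -0.3694, 0.0136]
tcp_rot: [-0.0, 0.806, 0.592, 0.0]
contact_force: [0.2, -0.0, -0.4]
grip_width: 0.0662
grasp_force: 0.0
```

Emit:
carry_out(steps="-0.4 0 0 0 0 0 -8.5; -0.4 0 0 0 0 0 -8.5; -0.4 0 0 0 0 0 -8.5; -0.4 0 0 0 0 0 -8.5; -0.4 0 0 0 0 0 -8.5")

```text
t: 6.8
tcp_pos: [0.4831, -0.3695, 0.0136]
tcp_rot: [-0.0, 0.966, 0.26, -0.0]
contact_force: [0.3, 0.2, -0.5]
grip_width: 0.0663
grasp_force: 0.0
```

Emit:
carry_out(steps="-0.4 0 0 0 0 0 -8.5; -0.4 0 0 0 0 0 -8.5; -0.4 0 0 0 0 0 -8.5; -0.4 0 0 0 0 0 -5; 1 0 0 0 0 0 0")

```text
t: 7.3
tcp_pos: [0.4831, -0.3695, 0.0136]
tcp_rot: [0.0, 1.0, -0.001, -0.0]
contact_force: [-0.4, -1.0, -0.2]
grip_width: 0.0624
grasp_force: 0.0
```

Emit:
carry_out(steps="1 0 0 0 0 0 0; 1 0 0 0 0 0 0; 1 0 0 0 0 0 0; 1 0 0 0 0 0 0; 1 0 0 0 0 0 0", grip_force=3)

```text
t: 7.8
tcp_pos: [0.4832, -0.3695, 0.0137]
tcp_rot: [0.0, 1.0, 0.0, 0.0]
contact_force: [0.5, -0.2, -0.5]
grip_width: 0.0321
grasp_force: 3.0
```

Emit:
carry_out(steps="1 0 0 0 0 0 0; 1 0 0 0 0 0 0; 1 0 0 0 0 0 0; 1 0 0 0 0 0 0; 1 0 0 0 0 0 0", grip_force=12)

```text
t: 8.3
tcp_pos: [0.4832, -0.3695, 0.0137]
tcp_rot: [0.0, 1.0, -0.0, 0.0]
contact_force: [0.2, 0.2, -0.5]
grip_width: 0.0319
grasp_force: 12.0
```

Emit:
carry_out(steps="-0.4 0 0 0 0 0 0; -0.4 0 0 0 0 0 0; -0.4 0 0 0 0 0 0; -0.4 0 0 30 0 0 0; -0.4 0 0 30 0 0 0")

```text
t: 8.8
tcp_pos: [0.4828, -0.3691, 0.0737]
tcp_rot: [-0.001, 1.0, -0.0, -0.001]
contact_force: [-0.1, -0.3, 0.5]
grip_width: 0.0644
grasp_force: 0.0
```

Emit:
carry_out(steps="-0.4 -3 35 0 0 0 5; -0.4 -3 35 0 0 0 5; -0.4 -3 35 0 0 0 5; -0.4 -3 35 0 0 0 7; -0.4 -1 16 0 0 0 0")

```text
t: 9.3
tcp_pos: [0.4695, -0.2111, 0.0738]
tcp_rot: [-0.0, 0.981, 0.193, -0.0]
contact_force: [-0.8, -0.1, 0.1]
grip_width: 0.0668
grasp_force: 0.0
```

Emit:
carry_out(steps="-0.4 0 0 0 0 0 0; -0.4 0 0 0 0 0 0; -0.4 0 0 0 0 0 0; -0.4 0 0 0 0 0 0; -0.4 0 0 0 0 0 0")

```text
t: 9.8
tcp_pos: [0.4701, -0.2142, 0.0735]
tcp_rot: [0.0, 0.982, 0.19, -0.0]
contact_force: [0.2, 0.7, 0.3]
grip_width: 0.0668
grasp_force: 0.0
```

Emit:
carry_out(steps="-0.4 0 0 -25 0 0 0; -0.4 0 0 -25 0 0 0; -0.4 0 0 -10 0 0 0; 1 0 0 0 0 0 0; 1 0 0 0 0 0 0", grip_force=3)

```text
t: 10.3
tcp_pos: [0.4704, -0.2137, 0.0142]
tcp_rot: [0.0, 0.982, 0.191, 0.0]
contact_force: [0.7, -0.5, -0.5]
grip_width: 0.0559
grasp_force: 0.0
```

Emit:
carry_out(steps="1 0 0 0 0 0 0; 1 0 0 0 0 0 0; 1 0 0 0 0 0 0; 1 0 0 0 0 0 0; 1 0 0 0 0 0 0")

```text
t: 10.8
tcp_pos: [0.4704, -0.2136, 0.0141]
tcp_rot: [0.0, 0.982, 0.191, 0.0]
contact_force: [-0.2, 0.2, 4.6]
grip_width: 0.0345
grasp_force: 3.0
```

Emit:
carry_out(steps="1 0 0 0 0 0 0; 1 0 0 0 0 0 0; -0.3 0 0 0 0 0 0; -0.3 0 0 0 0 0 0; -0.3 0 0 0 0 0 0")

```text
t: 11.3
tcp_pos: [0.4699, -0.2133, 0.0134]
tcp_rot: [-0.0, 0.982, 0.191, -0.0]
contact_force: [0.6, 0.3, -0.3]
grip_width: 0.0527
grasp_force: 0.0
```

Emit:
carry_out(steps="-0.3 0 0 0 0 0 8.5; -0.3 0 0 0 0 0 8.5; -0.3 0 0 0 0 0 8.5; -0.3 0 0 0 0 0 8.5; -0.3 0 0 0 0 0 8.5")

```text
t: 11.8
tcp_pos: [0.47, -0.2133, 0.0135]
tcp_rot: [-0.0, 0.844, 0.536, -0.0]
contact_force: [-0.3, 0.9, -0.1]
grip_width: 0.0616
grasp_force: 0.0
```

Emit:
carry_out(steps="-0.3 0 0 0 0 0 8.5; -0.3 0 0 0 0 0 8.5; -0.3 0 0 0 0 0 8.5; -0.3 0 0 0 0 0 8.5; -0.3 0 0 0 0 0 8.5")

```text
t: 12.3
tcp_pos: [0.47, -0.2134, 0.0135]
tcp_rot: [-0.0, 0.592, 0.806, 0.0]
contact_force: [0.3, 0.3, 0.6]
grip_width: 0.0616
grasp_force: 0.0
```

Emit:
carry_out(steps="-0.3 0 0 0 0 0 5; 1 0 0 0 0 0 0; 1 0 0 0 0 0 0; 1 0 0 0 0 0 0; 1 0 0 0 0 0 0")

```text
t: 12.8
tcp_pos: [0.4701, -0.2134, 0.0136]
tcp_rot: [-0.0, 0.56, 0.829, 0.0]
contact_force: [0.3, 0.1, -0.7]
grip_width: 0.04
grasp_force: 3.0
```

Emit:
carry_out(steps="1 0 0 0 0 0 0; 1 0 0 0 0 0 0; 1 0 0 0 0 0 0; 1 0 0 0 0 0 0; 1 0 0 0 0 0 0")

```text
t: 13.3
tcp_pos: [0.4702, -0.2135, 0.0137]
tcp_rot: [0.0, 0.559, 0.829, 0.0]
contact_force: [0.0, -0.5, -0.1]
grip_width: 0.0396
grasp_force: 3.0
```

Emit:
carry_out(steps="-0.4 0 0 0 0 0 0; -0.4 0 0 0 0 0 0; -0.4 0 0 0 0 0 0; -0.4 0 0 40 0 0 0; -0.4 0 0 40 0 0 0")

```text
t: 13.8
tcp_pos: [0.4696, -0.2131, 0.0939]
tcp_rot: [-0.001, 0.559, 0.829, -0.0]
contact_force: [0.6, -0.5, 0.5]
grip_width: 0.0659
grasp_force: 0.0
```

Emit:
carry_out(steps="-0.4 -35 -38 8 0 0 -5; -0.4 -35 -38 8 0 0 -5; -0.4 -35 -38 8 0 0 -5; -0.4 -35 -38 8 0 0 -5; -0.4 -35 -38 8 0 0 -5")

```text
t: 14.3
tcp_pos: [0.3012, -0.3964, 0.1324]
tcp_rot: [0.0, 0.727, 0.687, -0.0]
contact_force: [1.1, -0.8, -0.0]
grip_width: 0.0663
grasp_force: 0.0
```

Emit:
carry_out(steps="-0.4 -35 -38 8 0 0 -5; -0.4 -35 -38 8 0 0 -5; -0.4 -35 -38 0 0 0 -5; -0.4 -35 -38 0 0 0 -5; -0.4 0 0 0 0 0 0")

```text
t: 14.8
tcp_pos: [0.1644, -0.5451, 0.1471]
tcp_rot: [0.001, 0.836, 0.549, -0.001]
contact_force: [0.0, 0.3, -0.7]
grip_width: 0.0668
grasp_force: 0.0
```

```bash
cat > cal.py <<'E'
from fit import *
print(env.get_state()['tcp_pos'].round(4),env.get_state()['tcp_rot'].round(3))
for n in('top','side'):
    p,d,m=snap(n,'cal_%s.png'%n)
    for nm,rd,mk,p0,sc,r in[('D',render_mount(D,0),amber,[.4701,-.2135,.384],[.003,.003,.1],.04),('C',render_mount(C,0),amber,[.4832,-.3695,0],[.003,.003,.1],.045),('car',render_car,blue,[.480,.0275,-.21,.0325],[.003,.003,.02,.003],.15)]:
        if n=='side' and nm=='car': continue
        p0=np.array(p0); x,f,a=fit(rd,mk(p),m,box_for(p0,m,r),p0,sc)
        print(n,nm,x.round(4),'yaw',np.degrees(x[2]).round(1),'err mm',((x-p0)[:2]*1e3).round(2),'cost',round(float(f),1),'area',round(float(a)))
E
python3 cal.py
```

```text
[ 0.1644 -0.5451  0.1471] [ 0.001  0.836  0.549 -0.001]
top D [ 0.4717 -0.2135  0.4253] yaw 24.4 err mm [1.62 0.03] cost 1.7 area 152
top C [ 0.4848 -0.3696 -0.0169] yaw -1.0 err mm [ 1.57 -0.11] cost 2.5 area 209
top car [ 0.4799  0.0275 -0.2069  0.0327] yaw -11.9 err mm [-0.07  0.01] cost 57.6 area 2173
side D [ 0.469  -0.2112  0.3724] yaw 21.3 err mm [-1.1   2.28] cost 2.0 area 120
side C [ 0.4817 -0.3672  0.033 ] yaw 1.9 err mm [-1.46  2.34] cost 4.5 area 165
```

```bash
python3 - <<'E'
from fit import *
out=[]
for n,pp in(('top',[.4799,.0275,-.2069,.0327]),('side',[.477,.0298,-.2069,.0327])):
    p=np.load(n+'.npz')['p']; m=eyes.camera_model(n); b=box_for(pp,m,.15); x,y,w,h=b
    mk=blue(p)[y:y+h,x:x+w]
    r=render_car(np.array(pp),m,b); im=cv2.resize(p[y:y+h,x:x+w],None,fx=S,fy=S,interpolation=cv2.INTER_NEAREST).copy()
    cs,_=cv2.findContours((r>.5).astype(np.uint8),cv2.RETR_LIST,cv2.CHAIN_APPROX_NONE); cv2.drawContours(im,cs,-1,(255,0,0),1)
    print(n,b,mk.sum()); out.append(im)
cv2.imwrite('pics/ov_top.png',cv2.resize(out[0][100:-100],(790,int(790*(out[0].shape[0]-200)/out[0].shape[1])))[:600,:,::-1])
print(out[1].shape)
cv2.imwrite('pics/ov_side.png',out[1][:600,:790,::-1])
E
```

```text
top (np.int64(180), np.int64(186), np.int64(109), np.int64(106)) 2173
side (np.int64(202), np.int64(180), np.int64(107), np.int64(71)) 296
(426, 642, 3)
```

View pics/ov_top.png

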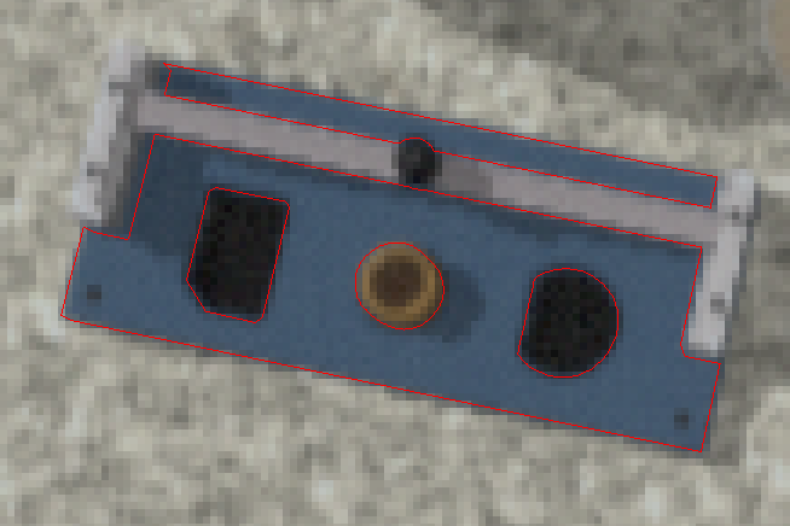

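View pics/ov_side.png

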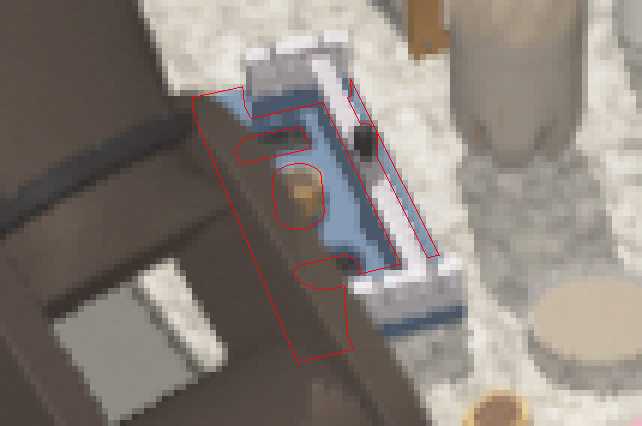

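Emit:
carry_out(steps="-0.4 34 37 -6 0 0 -5; -0.4 34 37 -6 0 0 -5; -0.4 34 37 -6 0 0 -5; -0.4 34 37 -6 0 0 -5; -0.4 34 37 -6 0 0 -5")

```text
t: 15.4
tcp_pos: [0.3375, -0.3555, 0.1176]
tcp_rot: [-0.0, 0.934, 0.358, 0.0]
contact_force: [0.8, -0.3, 0.2]
grip_width: 0.0666
grasp_force: 0.0
```

Emit:
carry_out(steps="-0.4 34 37 -6 0 0 -5; -0.4 34 37 -6 0 0 -5; -0.4 34 37 -6 0 0 -5; -0.4 34 36 -6 0 0 -5; -0.4 0 0 0 0 0 0")

```text
t: 15.9
tcp_pos: [0.4734, -0.2074, 0.0934]
tcp_rot: [-0.0, 0.981, 0.193, -0.0]
contact_force: [-1.1, -0.8, 0.3]
grip_width: 0.0665
grasp_force: 0.0
```

Emit:
carry_out(steps="-0.4 0 0 0 0 0 0; -0.4 0 0 0 0 0 0; -0.4 0 0 0 0 0 0; -0.4 0 0 0 0 0 0; -0.4 0 0 0 0 0 0")

```text
t: 16.4
tcp_pos: [0.4704, -0.2137, 0.0939]
tcp_rot: [0.0, 0.982, 0.19, 0.0]
contact_force: [0.0, -0.2, -0.2]
grip_width: 0.0664
grasp_force: 0.0
```

```bash
cat > st.py <<'E'
from h import *
from scipy.spatial.transform import Rotation as R
s=env.get_state(); q=s['tcp_rot']; M=R.from_quat([q[1],q[2],q[3],q[0]]).as_matrix()
print(round(s['t'],2),(s['tcp_pos']*1e3).round(2),'ang',np.degrees(np.arctan2(M[1,1],M[0,1])).round(2),'zaxis',M[:,2].round(4),'w',s['grip_width'],'F',s['contact_force'].round(1),'q',np.round(s['joint_positions'],2))
E
python3 st.py
```

```text
16.4 [ 470.4  -213.66   93.93] ang -68.08 zaxis [ 1.e-04 -1.e-04 -1.e+00] w 0.06641388442561927 F [ 0.  -0.2 -0.2] q [-0.55  0.5   1.95 -0.    0.69  0.63]
```

Emit:
carry_out(steps="-0.4 0 0 -40 0 0 0; -0.4 0 0 -35 0 0 0; -0.4 0 0 -5 0 0 0; 1 0 0 0 0 0 0; 1 0 0 0 0 0 0", grip_force=3)

```text
t: 16.9
tcp_pos: [0.4713, -0.2135, 0.015]
tcp_rot: [0.001, 0.982, 0.191, 0.001]
contact_force: [-1.0, 0.4, 0.2]
grip_width: 0.0558
grasp_force: 0.0
```

Emit:
carry_out(steps="1 0 0 0 0 0 0; 1 0 0 0 0 0 0; 1 0 0 0 0 0 0; 1 0 0 0 0 0 0; 1 0 0 0 0 0 0")

```text
t: 17.4
tcp_pos: [0.4711, -0.2132, 0.0143]
tcp_rot: [0.0, 0.982, 0.191, 0.0]
contact_force: [-0.3, -0.2, 4.5]
grip_width: 0.0341
grasp_force: 3.0
```

Emit:
carry_out(steps="1 0 0 0 0 0 0; 1 0 0 0 0 0 0; 1 0 0 0 0 0 0; 1 0 0 0 0 0 0; 1 0 0 0 0 0 0", grip_force=12)

```text
t: 17.9
tcp_pos: [0.4712, -0.2132, 0.0143]
tcp_rot: [0.0, 0.982, 0.191, 0.0]
contact_force: [0.1, 0.0, 8.1]
grip_width: 0.0339
grasp_force: 12.0
```

Emit:
carry_out(steps="1 0 0 25 0 0 0; 1 0 0 35 0 0 0; 1 0 0 20 0 0 0; 1 -3 30 0 0 0 -6; 1 -3 30 0 0 0 -6")

```text
t: 18.4
tcp_pos: [0.4647, -0.1527, 0.0943]
tcp_rot: [0.0, 0.996, 0.084, 0.0]
contact_force: [0.7, -0.3, -1.2]
grip_width: 0.034
grasp_force: 12.0
```

Emit:
carry_out(steps="1 -3 30 0 0 0 -6; 1 -3 30 0 0 0 -6; 1 -3 30 0 0 0 -6; 1 -2.6 26.4 0 0 0 -3.8; 1 0 0 0 0 0 0")

```text
t: 18.9
tcp_pos: [0.4523, -0.0343, 0.0937]
tcp_rot: [-0.0, 0.995, -0.102, -0.001]
contact_force: [-0.1, -0.2, 0.1]
grip_width: 0.0339
grasp_force: 12.0
```

Emit:
carry_out(steps="1 0 0 0 0 0 0; 1 0 0 0 0 0 0; 1 0 0 0 0 0 0; 1 0 0 0 0 0 0; 1 0 0 0 0 0 0")

```text
t: 19.4
tcp_pos: [0.4532, -0.037, 0.0938]
tcp_rot: [0.0, 0.995, -0.103, -0.0]
contact_force: [1.1, 0.7, -1.4]
grip_width: 0.0337
grasp_force: 12.0
```

```bash
python3 st.py; python3 - <<'E'
from fit import *
p,d,m=snap('side'); 
u,v=proj([[.4536,-.0368,.06]],m)[0].astype(int); print(u,v)
im=cv2.resize(p[v-40:v+40,u-50:u+50],(780,624),interpolation=cv2.INTER_CUBIC)[:600]
cv2.imwrite('pics/hov.png',im[...,::-1])
E
```

```text
19.4 [453.25 -37.02  93.77] ang -101.84 zaxis [-1.e-04 -1.e-04 -1.e+00] w 0.03368698577425024 F [ 1.1  0.7 -1.4] q [-0.23  0.44  2.09 -0.    0.61  1.55]
256 215
```

View pics/hov.png

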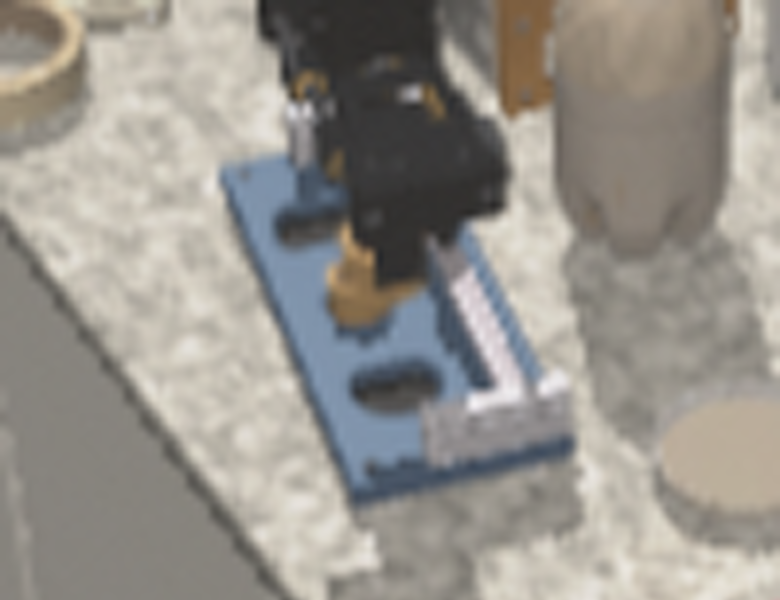

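```bash
python3 - <<'E'
from fit import *
z=np.load('side.npz');p,d=z['p'],z['d'];m=eyes.camera_model('side');W=world(d,m)
p0=np.array([.477,.0298,-.2077,.0327]); b=box_for(p0,m,.16); x,y,w,h=b
ok=~(cv2.dilate((((W[...,2]>.05)|(d==0))|(amber(p)&(W[...,1]<.1))).astype(np.uint8),np.ones((5,5)))>0); ok=ok[y:y+h,x:x+w]
T=cv2.GaussianBlur(blue(p)[y:y+h,x:x+w].astype(np.float32),(0,0),.7); sc=np.array([.003,.003,.02,.003])
def cost(q):
    r=cv2.resize(render_car(p0+q*sc,m,b),(w,h),interpolation=cv2.INTER_AREA)
    return (((cv2.GaussianBlur(r,(0,0),.7)-T)**2)*ok).sum()
r=minimize(cost,np.zeros(4),method='Nelder-Mead',options=dict(initial_simplex=np.r_[[np.zeros(4)],np.eye(4)],maxiter=300))
q=p0+r.x*sc; print(q.round(4),np.degrees(q[2]),r.fun,cost(np.zeros(4)),T.sum(),'corrected',(q[:2]+[.0013,-.0023]).round(4))
E
```

```text
[ 0.4785  0.0299 -0.2147  0.0334] -12.298687777959538 48.479042053222656 52.84892 497.0 corrected [0.4798 0.0276]
```

Emit:
carry_out(steps="1 0.5 0.2 -20 0 0 0; 1 0 0 -20 0 0 0; 1 0 0 -17 0 0 0; 1 0 0 -3 0 0 0; 1 0 0 0 0 0 0")

```text
t: 19.95
tcp_pos: [0.4536, -0.0364, 0.0337]
tcp_rot: [-0.0, 0.995, -0.103, -0.001]
contact_force: [0.2, -0.3, 0.3]
grip_width: 0.0337
grasp_force: 12.0
```

Emit:
carry_out(steps="1 0 0 -1.5 0 0 0; 1 0 0 -1.5 0 0 0; 1 0 0 -1.5 0 0 0; 1 0 0 -1 0 0 0; 1 0 0 0 0 0 0")

```text
t: 20.45
tcp_pos: [0.4537, -0.0364, 0.0284]
tcp_rot: [0.0, 0.995, -0.103, 0.0]
contact_force: [-0.3, 0.7, -0.4]
grip_width: 0.0341
grasp_force: 12.0
```

Emit:
carry_out(steps="1 0 0 -1 0 0 0; 1 0 0 -1 0 0 0; 1 0 0 -1 0 0 0; 1 0 0 -1 0 0 0; 1 0 0 0 0 0 0")

```text
t: 20.95
tcp_pos: [0.4544, -0.0374, 0.0248]
tcp_rot: [0.001, 0.995, -0.103, 0.001]
contact_force: [-1.0, -12.5, 4.1]
grip_width: 0.034
grasp_force: 11.9
```

Emit:
carry_out(steps="1 0 0 -1 0 0 0; 1 0 0 -1 0 0 0; 1 0 0 -1 0 0 0; 1 0 0 0 0 0 0; 1 0 0 0 0 0 0")

```text
t: 21.45
tcp_pos: [0.4543, -0.0375, 0.0217]
tcp_rot: [0.001, 0.995, -0.103, 0.001]
contact_force: [-1.6, -14.4, 5.7]
grip_width: 0.0336
grasp_force: 11.9
```

Emit:
carry_out(steps="1 -0.2 -1 0 0 0 0; 1 -0.2 -0.8 0 0 0 0; 1 0 0 -1 0 0 0; 1 0 0 0 0 0 0; 1 0 0 0 0 0 0")

```text
t: 21.95
tcp_pos: [0.4535, -0.0382, 0.0203]
tcp_rot: [0.0, 0.995, -0.103, 0.0]
contact_force: [1.5, -2.0, -0.2]
grip_width: 0.034
grasp_force: 11.9
```

Emit:
carry_out(steps="1 0 -0.3 -0.5 0 0 0; 1 0 0 -0.5 0 0 0; 1 0 0 -0.5 0 0 0; 1 0 0 0 0 0 0; 1 0 0 0 0 0 0")

```text
t: 22.45
tcp_pos: [0.4535, -0.0381, 0.0191]
tcp_rot: [-0.0, 0.995, -0.103, 0.0]
contact_force: [1.6, 4.3, 7.6]
grip_width: 0.0341
grasp_force: 12.0
```

Emit:
carry_out(steps="-0.14 0 0 0 0 0 0; -0.14 0 0 0 0 0 0; -0.14 0 0 0 0 0 0; -0.14 0 0 15 0 0 0; -0.14 0 0 35 0 0 0")

```text
t: 22.95
tcp_pos: [0.452, -0.0383, 0.0676]
tcp_rot: [-0.0, 0.995, -0.103, -0.003]
contact_force: [0.1, 0.3, 0.4]
grip_width: 0.0541
grasp_force: 0.0
```

Emit:
carry_out(steps="-0.4 0 0 24 0 0 0; -0.4 4 -42 0 0 0 6; -0.4 4 -42 0 0 0 6; -0.4 4 -42 0 0 0 0; -0.4 4 -42 0 0 0 0")

```text
t: 23.45
tcp_pos: [0.4691, -0.2081, 0.0928]
tcp_rot: [-0.0, 1.0, 0.002, -0.0]
contact_force: [0.7, 0.5, 0.3]
grip_width: 0.0666
grasp_force: 0.0
```

Emit:
carry_out(steps="-0.4 4 -42 0 0 0 0; -0.4 4 -42 0 0 0 0; -0.4 3 -42 0 0 0 0; -0.4 3 -37 0 0 0 0; -0.4 0 0 0 0 0 0")

```text
t: 23.95
tcp_pos: [0.4831, -0.3736, 0.0923]
tcp_rot: [0.001, 1.0, 0.0, 0.0]
contact_force: [-0.1, 0.2, -0.6]
grip_width: 0.0666
grasp_force: 0.0
```

Emit:
carry_out(steps="-0.4 0 0 0 0 0 0; -0.4 0 0 0 0 0 0; -0.4 0 0 0 0 0 0; -0.4 0 0 0 0 0 0; -0.4 0 0 0 0 0 0")

```text
t: 24.45
tcp_pos: [0.4835, -0.3689, 0.093]
tcp_rot: [0.0, 1.0, 0.002, 0.0]
contact_force: [0.4, -0.4, 0.0]
grip_width: 0.0664
grasp_force: 0.0
```

```bash
python3 st.py; python3 - <<'E'
from fit import *
p,d,m=snap('top','top_d.png'); W=world(d,m)
uv=proj(place([[-.012,-.068],[-.012,0],[.033,0]],.034,[.4799,.0275,-.2085]),m).round().astype(int); print([(W[v,u]).round(4).tolist() for u,v in uv])
p0=np.array([.4537,-.0375,-.208]); x,f,a=fit(render_mount(D,.006),amber(p),m,box_for(p0,m,.032),p0,[.003,.003,.06]); print('D',x.round(4),np.degrees(x[2]),f,a)
p0=np.array([.4682,.030,0]); x,f,a=fit(lambda q,m,b:render_mount(circ(.015),.006)(np.r_[q,0],m,b),amber(p),m,box_for(p0,m,.025),p0[:2],[.003,.003]); print('small',x.round(4),f,a)
p,d,m=snap('side'); u,v=proj([[.4537,-.0375,.03]],m)[0].astype(int)
cv2.imwrite('pics/dseat.png',cv2.resize(p[v-45:v+30,u-45:u+45],(720,600),interpolation=cv2.INTER_CUBIC)[...,::-1])
E
```

```text
24.45 [ 483.52 -368.92   92.97] ang -89.76 zaxis [ 1.e-04 -1.e-04 -1.e+00] w 0.06643417303776535 F [ 0.4 -0.4  0. ] q [-0.76  0.61  1.72 -0.    0.82  0.81]
[[0.3841, -0.0865, 0.7427], [0.3889, -0.0636, 0.7425], [0.4036, -0.0669, 0.7409]]
D [ 0.526  -0.0455 -0.9413] -53.9344271149815 1.3632488250732422 6.955811
small [0.4682 0.0294] 90.76531219482422 2.9903932
```

View pics/dseat.png

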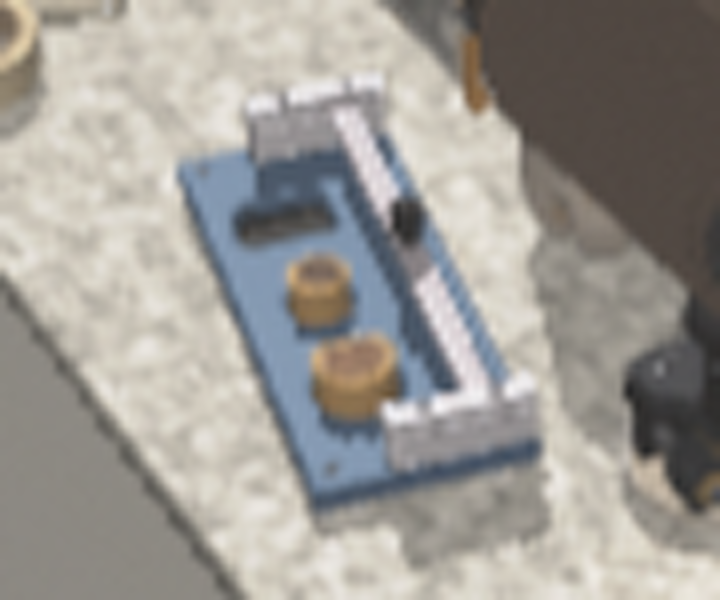

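D mount stands in the right nest and looks level with the small one. The whole carrier is visible, so I refit it here and check heights.

```bash
python3 - <<'E'
from fit import *
z=np.load('side.npz');p,d=z['p'],z['d'];m=eyes.camera_model('side');W=world(d,m)
def rc(q,m,b):
    im=render_car(q,m,b); Q=place([[-.012,-.068]],0,q)[0]
    fill(im,hull(D,.006,.034,np.r_[Q[:2],q[2]],m),0,b); return im
p0=np.array([.477,.0298,-.2085,.0327]); x,f,a=fit(rc,blue(p),m,box_for(p0,m,.15),p0,[.003,.003,.02,.003])
print('car',x.round(4),np.degrees(x[2]),f,a,'corr',(x[:2]+[.0013,-.0023]).round(4))
for nm,sh,q0 in(('D',D,[.452,-.036,-.2085]),('S',circ(.015),[.467,.032,0])):
    q0=np.array(q0); y,f,a=fit(render_mount(sh,.006),amber(p),m,box_for(q0,m,.03),q0,[.003,.003,.08]); print(nm,y.round(4),np.degrees(y[2]),f,a,'corr',(y[:2]+[.0013,-.0023]).round(4))
    k=(abs(W[...,0]-y[0])<.01)&(abs(W[...,1]-y[1])<.01)&(W[...,2]>.028); print('top z',np.median(W[k],0).round(4),k.sum())
E
```

```text
car [ 0.4776  0.0314 -0.2135  0.0338] -12.230948714558668 78.59797668457031 551.0 corr [0.4789 0.0291]
D [ 0.4505 -0.0335 -0.1818] -10.414092444575981 15.824666023254395 81.29256 corr [ 0.4518 -0.0358]
top z [ 0.4516 -0.0356  0.0335] 18
S [0.4651 0.0341 0.0168] 0.9641892295372987 34.19447326660156 58.726883 corr [0.4664 0.0318]
top z [0.4661 0.0325 0.0339] 16
```

Emit:
carry_out(steps="-0.4 0 -0.3 -40 0 0 0; -0.4 0 0 -35 0 0 0; -0.4 0 0 -4 0 0 0; 1 0 0 0 0 0 0; 1 0 0 0 0 0 0", grip_force=3)

```text
t: 25.05
tcp_pos: [0.4839, -0.3703, 0.0153]
tcp_rot: [0.001, 1.0, 0.002, 0.001]
contact_force: [0.8, -0.5, -0.1]
grip_width: 0.0557
grasp_force: 0.0
```

Emit:
carry_out(steps="1 0 0 0 0 0 0; 1 0 0 0 0 0 0; 1 0 0 0 0 0 0; 1 0 0 0 0 0 0; 1 0 0 0 0 0 0")

```text
t: 25.55
tcp_pos: [0.4836, -0.37, 0.0144]
tcp_rot: [0.0, 1.0, 0.002, 0.0]
contact_force: [0.5, -0.5, 4.7]
grip_width: 0.032
grasp_force: 3.0
```

Emit:
carry_out(steps="1 0 0 0 0 0 0; 1 0 0 0 0 0 0; 1 0 0 0 0 0 0; 1 0 0 0 0 0 0; 1 0 0 0 0 0 0", grip_force=12)

```text
t: 26.05
tcp_pos: [0.4836, -0.37, 0.0144]
tcp_rot: [0.0, 1.0, 0.002, 0.0]
contact_force: [-0.4, 0.1, 6.2]
grip_width: 0.0317
grasp_force: 12.0
```

```bash
python3 st.py
```

```text
26.05 [ 483.58 -369.98   14.36] ang -89.81 zaxis [ 7.e-04 -7.e-04 -1.e+00] w 0.03166534144842413 F [-0.4  0.1  6.2] q [-0.76  0.72  1.76 -0.    0.66  0.81]
```

Emit:
carry_out(steps="1 0 0 25 0 0 0; 1 0 0 35 0 0 0; 1 0 0 25 0 0 0; 1 0 38 0 0 0 -3; 1 0 38 0 0 0 -3")

```text
t: 26.55
tcp_pos: [0.4831, -0.2935, 0.0992]
tcp_rot: [0.0, 0.999, -0.053, 0.0]
contact_force: [0.3, 0.5, -2.0]
grip_width: 0.032
grasp_force: 12.0
```

Emit:
carry_out(steps="1 0 40 0 0 0 -3; 1 0 40 0 0 0 -3; 1 0 40 0 0 0 0; 1 0 40 0 0 0 0; 1 0 40 0 0 0 0")

```text
t: 27.05
tcp_pos: [0.483, -0.0923, 0.0987]
tcp_rot: [0.0, 0.995, -0.103, -0.0]
contact_force: [0.1, -0.3, -1.5]
grip_width: 0.0324
grasp_force: 12.0
```

Emit:
carry_out(steps="1 -1 40 0 0 0 0; 1 -1 40 0 0 0 0; 1 0 40 0 0 0 0; 1 0 40 0 0 0 0; 1 0 30 0 0 0 0")

```text
t: 27.55
tcp_pos: [0.4809, 0.0983, 0.0987]
tcp_rot: [0.0, 0.995, -0.102, -0.0]
contact_force: [-0.1, -0.6, -1.5]
grip_width: 0.0318
grasp_force: 12.0
```

Emit:
carry_out(steps="1 0 0 0 0 0 0; 1 0 0 0 0 0 0; 1 0 0 0 0 0 0; 1 0 0 0 0 0 0; 1 0 0 0 0 0 0")

```text
t: 28.05
tcp_pos: [0.4814, 0.0954, 0.0988]
tcp_rot: [0.0, 0.995, -0.104, -0.0]
contact_force: [-1.3, 0.4, -0.7]
grip_width: 0.0315
grasp_force: 12.0
```

```bash
python3 st.py
```

```text
28.05 [481.4   95.41  98.78] ang -101.88 zaxis [-2.e-04 -1.e-04 -1.e+00] w 0.031503948586421575 F [-1.3  0.4 -0.7] q [ 0.06  0.47  2.   -0.    0.67  1.84]
```

Emit:
carry_out(steps="1 0 0.4 -22 0 0 0; 1 0 0 -22 0 0 0; 1 0 0 -18 0 0 0; 1 0 0 -3 0 0 0; 1 0 0 0 0 0 0")

```text
t: 28.55
tcp_pos: [0.4813, 0.0963, 0.0337]
tcp_rot: [0.0, 0.995, -0.103, -0.0]
contact_force: [0.0, -0.7, -0.4]
grip_width: 0.0316
grasp_force: 12.0
```

Emit:
carry_out(steps="1 0 0 -1.5 0 0 0; 1 0 0 -1.5 0 0 0; 1 0 0 -1.5 0 0 0; 1 0 0 -1 0 0 0; 1 0 0 0 0 0 0")

```text
t: 29.05
tcp_pos: [0.4813, 0.0966, 0.0283]
tcp_rot: [0.0, 0.995, -0.103, 0.0]
contact_force: [1.1, -1.0, -1.3]
grip_width: 0.0317
grasp_force: 12.0
```

Emit:
carry_out(steps="1 0 0 -1 0 0 0; 1 0 0 -1 0 0 0; 1 0 0 0 0 0 0; 1 0 0 0 0 0 0; 1 0 0 0 0 0 0")

```text
t: 29.55
tcp_pos: [0.4814, 0.0964, 0.0264]
tcp_rot: [0.0, 0.995, -0.103, 0.0]
contact_force: [0.5, -4.8, 1.7]
grip_width: 0.0318
grasp_force: 12.0
```

Emit:
carry_out(steps="1 -0.2 -0.8 0 0 0 0; 1 0 -0.2 -1 0 0 0; 1 0 0 -1 0 0 0; 1 0 0 0 0 0 0; 1 0 0 0 0 0 0")

```text
t: 30.05
tcp_pos: [0.4811, 0.0957, 0.0242]
tcp_rot: [0.0, 0.995, -0.103, -0.0]
contact_force: [-0.7, 0.0, -0.7]
grip_width: 0.0318
grasp_force: 12.0
```

Emit:
carry_out(steps="1 0 0 -1 0 0 0; 1 0 0 -1 0 0 0; 1 0 0 -1 0 0 0; 1 0 0 0 0 0 0; 1 0 0 0 0 0 0")

```text
t: 30.55
tcp_pos: [0.4811, 0.0956, 0.0213]
tcp_rot: [0.0, 0.995, -0.103, -0.0]
contact_force: [-0.4, 0.0, -1.4]
grip_width: 0.0317
grasp_force: 12.0
```

Dropping in freely now. Down to the floor, release and rise.

Emit:
carry_out(steps="1 0 0 -0.7 0 0 0; 1 0 0 -0.5 0 0 0; 1 0 0 -0.5 0 0 0; 1 0 0 -0.3 0 0 0; 1 0 0 0 0 0 0")

```text
t: 31.05
tcp_pos: [0.4812, 0.0956, 0.0203]
tcp_rot: [-0.0, 0.995, -0.103, 0.0]
contact_force: [-3.8, 0.4, 16.2]
grip_width: 0.0319
grasp_force: 12.0
```

Emit:
carry_out(steps="1 0 0 0.7 0 0 0; -0.05 0 0 0 0 0 0; -0.05 0 0 0 0 0 0; -0.05 0 0 0 0 0 0; -0.05 0 0 20 0 0 0")

```text
t: 31.55
tcp_pos: [0.4801, 0.0955, 0.0386]
tcp_rot: [0.0, 0.995, -0.103, -0.002]
contact_force: [0.8, -0.4, 0.6]
grip_width: 0.0495
grasp_force: 0.0
```

Emit:
carry_out(steps="-0.05 0 0 35 0 0 0; -0.05 0 0 35 0 0 6; -0.05 0 0 15 0 0 6; -0.05 -25 0 0 0 0 0; -0.05 -25 0 0 0 0 0")

```text
t: 32.05
tcp_pos: [0.4307, 0.0956, 0.1253]
tcp_rot: [-0.0, 1.0, 0.002, 0.001]
contact_force: [-0.4, 0.7, -0.5]
grip_width: 0.0499
grasp_force: 0.0
```

```bash
python3 st.py; python3 - <<'E'
from fit import *
p,d,m=snap('side');W=world(d,m); u,v=proj([[.475,.03,.03]],m)[0].astype(int)
cv2.imwrite('pics/cseat.png',cv2.resize(p[v-40:v+35,u-45:u+45],(720,600),interpolation=cv2.INTER_CUBIC)[...,::-1])
k=(W[...,2]>.044)&(abs(W[...,0]-.51)<.02)&(abs(W[...,1]-.022)<.02)&(p.max(-1)<70)
print(k.sum(), W[k].mean(0).round(4),W[k].min(0).round(4),W[k].max(0).round(4)); yy,xx=np.nonzero(k); print(xx.min(),xx.max(),yy.min(),yy.max(),u,v)
for c in([.4805,.098],[.4525,-.036],[.466,.032]):
    k=(abs(W[...,0]-c[0])<.01)&(abs(W[...,1]-c[1])<.01)&(W[...,2]>.026)&(W[...,2]<.045); print('top z',np.median(W[k],0).round(4),k.sum())
E
```

```text
32.05 [430.72  95.57 125.35] ang -89.8 zaxis [ 0.0012  0.     -1.    ] w 0.04988703192613648 F [-0.4  0.7 -0.5] q [ 0.07  0.37  2.09 -0.    0.68  1.64]
10 [0.5048 0.0135 0.0601] [0.5005 0.0083 0.052 ] [0.5078 0.0226 0.0671]
261 263 202 205 253 209
top z [0.4816 0.0952 0.0333] 15
top z [ 0.4535 -0.0344  0.0345] 17
top z [0.4681 0.0329 0.0342] 14
```

View pics/cseat.png

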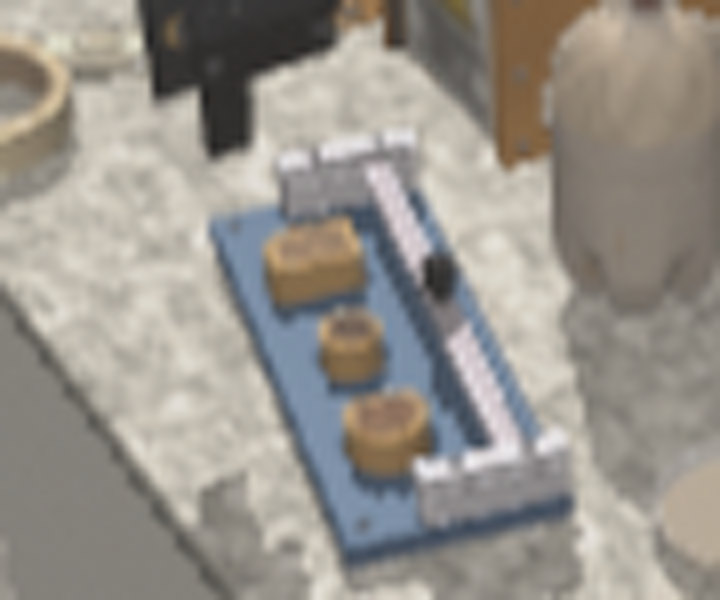

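Emit:
carry_out(steps="-0.05 27 -25 0 0 0 0; -0.05 27 -25 0 0 0 0; -0.05 26 -26 0 0 0 0; -0.05 0 0 -20 0 0 0; -0.05 0 0 0 0 0 0")

```text
t: 32.6
tcp_pos: [0.5104, 0.019, 0.1032]
tcp_rot: [-0.0, 1.0, 0.001, -0.002]
contact_force: [0.3, -0.5, -0.4]
grip_width: 0.0498
grasp_force: 0.0
```

Emit:
carry_out(steps="-0.05 0 0 -25 0 0 0; -0.05 0 0 -25 0 0 0; -0.05 0 0 -8 0 0 0; -0.05 0 0 0 0 0 0; -0.05 0 0 0 0 0 0")

```text
t: 33.1
tcp_pos: [0.5114, 0.0198, 0.0479]
tcp_rot: [0.0, 1.0, 0.002, 0.0]
contact_force: [-1.0, -0.7, -0.3]
grip_width: 0.0499
grasp_force: 0.0
```

Emit:
carry_out(steps="1 0 0 0 0 0 0; 1 0 0 0 0 0 0; 1 0 0 0 0 0 0; 1 0 0 0 0 0 0; 1 0 0 0 0 0 0", grip_force=6)

```text
t: 33.6
tcp_pos: [0.5111, 0.0195, 0.0471]
tcp_rot: [0.0, 1.0, 0.002, 0.0]
contact_force: [-1.4, -12.3, 1.3]
grip_width: 0.0159
grasp_force: 6.0
```

Emit:
carry_out(steps="1 0 0 0 0 0 0; 1 0 0 0 0 0 0; 1 0 0 0 0 0 0; 1 0 0 0 0 0 0; 1 0 0 0 0 0 0")

```text
t: 34.1
tcp_pos: [0.5111, 0.0193, 0.0471]
tcp_rot: [0.0, 1.0, 0.002, 0.0]
contact_force: [-1.4, -5.8, 3.0]
grip_width: 0.0155
grasp_force: 6.0
```

Emit:
carry_out(steps="1 0 -0.6 0 0 0 0; 1 -4.9 1 0 0 0 0; 1 -4.9 1 0 0 0 0; 1 -4.9 1 0 0 0 0; 1 0 0 0 0 0 0")

```text
t: 34.6
tcp_pos: [0.4955, 0.0225, 0.0471]
tcp_rot: [-0.0, 1.0, 0.002, -0.0]
contact_force: [0.0, 4.1, 4.6]
grip_width: 0.0155
grasp_force: 6.0
```

Emit:
carry_out(steps="1 -4.9 1.1 0 0 0 0; 1 -4.9 1.1 0 0 0 0; 1 -3 0.6 0 0 0 0; 1 0 0 0 0 0 0; 1 0 0 0 0 0 0")

```text
t: 35.1
tcp_pos: [0.4837, 0.0248, 0.0471]
tcp_rot: [0.0, 1.0, 0.002, 0.0]
contact_force: [3.6, 4.9, 4.4]
grip_width: 0.0155
grasp_force: 6.0
```

Emit:
carry_out(steps="1 -1 0 0 0 0 0; 1 -1 0.1 0 0 0 0; 1 -0.7 0.1 0 0 0 0; 1 0 0 0 0 0 0; 1 0 0 0 0 0 0", grip_force=12)

```text
t: 35.6
tcp_pos: [0.4836, 0.0249, 0.0472]
tcp_rot: [0.0, 1.0, 0.002, 0.003]
contact_force: [12.3, 4.3, -4.3]
grip_width: 0.0154
grasp_force: 12.0
```

Emit:
carry_out(steps="1 0.5 -0.3 0 0 0 0; -0.05 0 0 0 0 0 0; -0.05 0 0 0 0 0 0; -0.05 0 0 0 0 0 0; -0.05 0 0 30 0 0 0")

```text
t: 36.1
tcp_pos: [0.4795, 0.0247, 0.0749]
tcp_rot: [-0.0, 1.0, 0.002, -0.003]
contact_force: [0.7, -0.0, 0.8]
grip_width: 0.0419
grasp_force: 0.0
```

Emit:
carry_out(steps="-0.05 0 0 40 0 0 0; -0.05 -10 30 10 0 0 0; -0.05 -10 40 0 0 0 0; -0.05 -10 45 0 0 0 0; -0.05 -10 45 0 0 0 0")

```text
t: 36.6
tcp_pos: [0.4405, 0.1858, 0.1271]
tcp_rot: [0.0, 1.0, 0.001, -0.0]
contact_force: [0.7, -0.1, 0.5]
grip_width: 0.0497
grasp_force: 0.0
```

Emit:
carry_out(steps="-0.05 0 45 0 0 0 0; -0.05 0 45 0 0 0 0; -0.05 0 45 0 0 0 0; -0.05 0 0 0 0 0 0; -0.05 0 0 0 0 0 0")

```text
t: 37.1
tcp_pos: [0.4406, 0.32, 0.1265]
tcp_rot: [0.001, 1.0, 0.003, -0.001]
contact_force: [-0.4, -0.4, -1.1]
grip_width: 0.0499
grasp_force: 0.0
```

```bash
python3 st.py; python3 - <<'E'
from fit import *
p,d,m=snap('side');W=world(d,m); pt,dt,mt=snap('top'); Wt=world(dt,mt)
u,v=proj([[.475,.03,.03]],m)[0].astype(int)
a=cv2.resize(p[v-40:v+35,u-45:u+45],(390,325),interpolation=cv2.INTER_CUBIC)
u2,v2=proj([[.48,.03,.03]],mt)[0].astype(int); b=cv2.resize(pt[v2-45:v2+45,u2-54:u2+54],(390,325),interpolation=cv2.INTER_CUBIC)
cv2.imwrite('pics/bar.png',np.hstack([a,b])[...,::-1])
# bar position from bright steel pixels at bar height, carrier frame
for n,W_,P,off in(('side',W,p,[.4776,.0314]),('top',Wt,pt,[.4799,.0275])):
    c,s=np.cos(-.2095),np.sin(-.2095); q=(W_[...,:2]-off)@np.array([[c,-s],[s,c]])
    k=(abs(q[...,0])<.056)&(abs(q[...,1])<.11)&(W_[...,2]>.036)&(W_[...,2]<.046)&(P.min(-1)>90)
    print(n,k.sum(),np.percentile(q[k][:,0],[5,50,95]).round(4) if k.any() else '')
E
```

```text
37.1 [440.59 319.96 126.47] ang -89.69 zaxis [-0.0013 -0.0011 -1.    ] w 0.049854140554585986 F [-0.4 -0.4 -1.1] q [ 0.51  0.49  1.85 -0.    0.81  2.07]
side 154 [-0.0233  0.0037  0.0132]
top 347 [-0.0005  0.0055  0.0119]
```

View pics/bar.png

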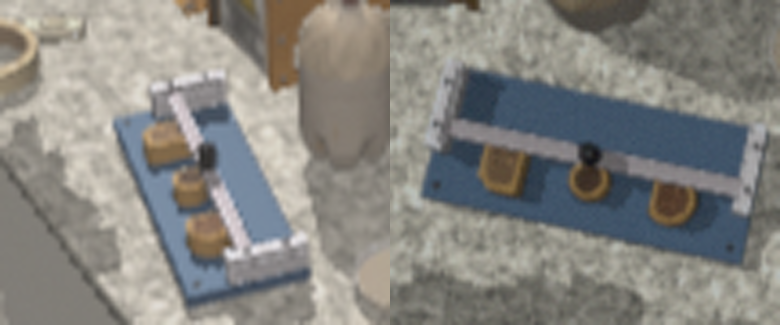

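The bar now lies over all three mounts. I'll check its travel against the earlier image with the same fit.

```bash
python3 - <<'E'
from fit import *
from scipy.optimize import minimize_scalar
def run(n,p,base,seated):
    m=eyes.camera_model(n); b=box_for(base,m,.15); x,y,w,h=b
    # steel-coloured bar: bright, low saturation, within central span
    T=cv2.GaussianBlur(blue(p)[y:y+h,x:x+w].astype(np.float32),(0,0),.7)
    def rc(bx):
        q=np.r_[base,bx]; im=render_car(q,m,b)
        if seated:
            for sh,cy in((D,-.068),(C,.068)):
                Q=place([[-.012,cy]],0,q)[0]; fill(im,hull(sh,.006,.034,np.r_[Q[:2],q[2]],m),0,b)
        return ((cv2.GaussianBlur(cv2.resize(im,(w,h),interpolation=cv2.INTER_AREA),(0,0),.7)-T)**2).sum()
    xs=np.arange(-.004,.04,.0005); c=[rc(v) for v in xs]; i=int(np.argmin(c)); 
    k=np.polyfit(xs[i-3:i+4],c[i-3:i+4],2); print(n,seated,'bar x',(-k[1]/2/k[0]).round(5),round(float(c[i]),1))
old=cv2.cvtColor(cv2.imread('pics/cal_top.png'),cv2.COLOR_BGR2RGB)
run('top',old,np.array([.4799,.0275,-.2069]),False)
run('top',np.load('top.npz')['p'],np.array([.4799,.0275,-.2069]),True)
run('side',np.load('side.npz')['p'],np.array([.4776,.0314,-.2135]),True)
E
```

```text
top False bar x 0.03264 63.5
top True bar x 0.0051 38.5
side True bar x 0.00695 65.3
```

Travel measures about 27.5 mm. It stopped under 12 N, but to be sure it is home I'll regrip firmly and push again.

Emit:
carry_out(steps="-0.05 6 -42 0 0 0 -3; -0.05 6 -42 0 0 0 -3; -0.05 6 -42 0 0 0 -3; -0.05 6 -42 0 0 0 -3; -0.05 6 -42 0 0 0 0")

```text
t: 37.7
tcp_pos: [0.471, 0.1068, 0.1272]
tcp_rot: [0.0, 0.995, -0.105, -0.0]
contact_force: [-0.1, 0.1, 0.4]
grip_width: 0.0502
grasp_force: 0.0
```

Emit:
carry_out(steps="-0.05 7 -42 0 0 0 0; -0.05 7 -43 0 0 0 0; -0.05 0 0 -20 0 0 0; -0.05 0 0 0 0 0 0; -0.05 0 0 0 0 0 0")

```text
t: 38.2
tcp_pos: [0.4848, 0.0242, 0.1072]
tcp_rot: [0.0, 0.995, -0.103, -0.001]
contact_force: [-0.9, -0.2, -0.7]
grip_width: 0.0501
grasp_force: 0.0
```

```bash
python3 st.py
```

```text
38.2 [484.83  24.23 107.16] ang -101.88 zaxis [-0.0012  0.     -1.    ] w 0.050050849562906265 F [-0.9 -0.2 -0.7] q [-0.09  0.45  2.01 -0.    0.69  1.69]
```

Emit:
carry_out(steps="-0.05 0 0 -25 0 0 0; -0.05 0 0 -25 0 0 0; -0.05 0 0 -9 0 0 0; 1 0 0 0 0 0 0; 1 0 0 0 0 0 0", grip_force=6)

```text
t: 38.7
tcp_pos: [0.4858, 0.025, 0.0489]
tcp_rot: [0.0, 0.995, -0.103, 0.0]
contact_force: [0.3, 0.6, 0.4]
grip_width: 0.0389
grasp_force: 0.0
```

Emit:
carry_out(steps="1 0 0 0 0 0 0; 1 0 0 0 0 0 0; 1 0 0 0 0 0 0; 1 0 0 0 0 0 0; 1 0 0 0 0 0 0", grip_force=25)

```text
t: 39.2
tcp_pos: [0.4857, 0.0246, 0.0486]
tcp_rot: [0.0, 0.995, -0.103, 0.0]
contact_force: [-1.9, -1.6, 6.9]
grip_width: 0.0152
grasp_force: 25.0
```

Emit:
carry_out(steps="1 -0.8 0.2 0 0 0 0; 1 -0.8 0.2 0 0 0 0; 1 0 0 0 0 0 0; 1 0 0 0 0 0 0; 1 0 0 0 0 0 0")

```text
t: 39.7
tcp_pos: [0.4856, 0.0246, 0.0486]
tcp_rot: [0.0, 0.995, -0.103, 0.002]
contact_force: [4.9, -4.5, 2.0]
grip_width: 0.0148
grasp_force: 25.0
```

Emit:
carry_out(steps="1 -1 0.2 0 0 0 0; 1 -1 0.2 0 0 0 0; 1 0 0 0 0 0 0; 1 0 0 0 0 0 0; 1 0 0 0 0 0 0")

```text
t: 40.2
tcp_pos: [0.4855, 0.0247, 0.0487]
tcp_rot: [0.0, 0.995, -0.103, 0.004]
contact_force: [12.7, -5.7, -3.7]
grip_width: 0.0152
grasp_force: 25.0
```

Emit:
carry_out(steps="1 -1 0.2 0 0 0 0; 1 -1 0.2 0 0 0 0; 1 0 0 0 0 0 0; 1 0 0 0 0 0 0; 1 0 0 0 0 0 0")

```text
t: 40.7
tcp_pos: [0.4854, 0.0247, 0.0488]
tcp_rot: [0.0, 0.995, -0.103, 0.006]
contact_force: [20.2, -8.9, -10.6]
grip_width: 0.015
grasp_force: 25.0
```

```bash
python3 - <<'E'
from fit import *
z=np.load('top.npz');W=world(z['d'],eyes.camera_model('top'))
for y0 in np.arange(-.1,.16,.03):
    k=(abs(W[...,1]-y0)<.015)&(W[...,2]>.1)&(W[...,2]<.35)&(W[...,0]>.5)&(z['d']>0)
    print(round(y0,2),np.sort(W[k][:,0])[:3].round(3) if k.sum() else None)
E
```

```text
-0.1 [0.64  0.64  0.641]
-0.07 [0.637 0.637 0.638]
-0.04 [0.631 0.632 0.632]
-0.01 [0.587 0.587 0.588]
0.02 [0.582 0.582 0.582]
0.05 [0.583 0.583 0.584]
0.08 [0.614 0.62  0.622]
0.11 [0.607 0.607 0.607]
0.14 [0.606 0.606 0.607]
```

Clearance is ample. I'll pull the bar back to its open stop, which gives the true stroke, and then close it again.

Emit:
carry_out(steps="1 5.5 -1 0 0 0 0; 1 5 -1 0 0 0 0; 1 5 -1 0 0 0 0; 1 5 -1.1 0 0 0 0; 1 5 -1.1 0 0 0 0")

```text
t: 41.2
tcp_pos: [0.5053, 0.0204, 0.0485]
tcp_rot: [0.0, 0.995, -0.103, -0.0]
contact_force: [-1.5, -3.4, 9.0]
grip_width: 0.0146
grasp_force: 25.0
```

Emit:
carry_out(steps="1 5 -1 0 0 0 0; 1 3 -0.7 0 0 0 0; 1 1 -0.2 0 0 0 0; 1 1 -0.2 0 0 0 0; 1 0 0 0 0 0 0")

```text
t: 41.7
tcp_pos: [0.515, 0.0184, 0.0485]
tcp_rot: [0.0, 0.995, -0.103, -0.0]
contact_force: [-3.5, -2.7, 9.4]
grip_width: 0.0149
grasp_force: 25.0
```

Emit:
carry_out(steps="1 1 -0.2 0 0 0 0; 1 1 -0.2 0 0 0 0; 1 0 0 0 0 0 0; 1 0 0 0 0 0 0; 1 0 0 0 0 0 0")

```text
t: 42.2
tcp_pos: [0.5151, 0.0184, 0.0484]
tcp_rot: [0.0, 0.995, -0.103, -0.002]
contact_force: [-10.5, -1.3, 14.1]
grip_width: 0.015
grasp_force: 25.0
```

The stroke between stops is 30 mm, so it was fully home before. Closing again.

Emit:
carry_out(steps="1 -5 1 0 0 0 0; 1 -5 1.1 0 0 0 0; 1 -5 1.1 0 0 0 0; 1 -5 1 0 0 0 0; 1 -5 1.1 0 0 0 0")

```text
t: 42.7
tcp_pos: [0.4926, 0.0231, 0.0485]
tcp_rot: [0.0, 0.995, -0.103, 0.001]
contact_force: [-0.4, -5.2, 6.0]
grip_width: 0.0156
grasp_force: 25.0
```

Emit:
carry_out(steps="1 -5 1 0 0 0 0; 1 -2 0.4 0 0 0 0; 1 -1.5 0.3 0 0 0 0; 1 0 0 0 0 0 0; 1 0 0 0 0 0 0")

```text
t: 43.2
tcp_pos: [0.4856, 0.0246, 0.0486]
tcp_rot: [0.0, 0.995, -0.103, 0.002]
contact_force: [4.6, -5.1, 2.3]
grip_width: 0.0149
grasp_force: 25.0
```

Emit:
carry_out(steps="1 -1 0.2 0 0 0 0; 1 -0.5 0.1 0 0 0 0; 1 0 0 0 0 0 0; 1 0 0 0 0 0 0; 1 0 0 0 0 0 0", grip_force=15)

```text
t: 43.7
tcp_pos: [0.4855, 0.0247, 0.0486]
tcp_rot: [0.0, 0.995, -0.103, 0.004]
contact_force: [10.5, -7.1, -2.6]
grip_width: 0.0155
grasp_force: 15.0
```

Emit:
carry_out(steps="-0.05 0 0 0 0 0 0; -0.05 0 0 0 0 0 0; -0.05 0 0 0 0 0 0; -0.05 0 0 0 0 0 0; -0.05 0 0 25 0 0 0")

```text
t: 44.2
tcp_pos: [0.4809, 0.0257, 0.0713]
tcp_rot: [0.0, 0.995, -0.103, -0.002]
contact_force: [0.2, -1.0, 0.8]
grip_width: 0.048
grasp_force: 0.0
```

Emit:
carry_out(steps="-0.05 0 0 40 0 0 0; -0.05 0 0 30 0 0 0; -0.05 -10 40 0 0 0 0; -0.05 -10 45 0 0 0 0; -0.05 -10 45 0 0 0 0")

```text
t: 44.7
tcp_pos: [0.4517, 0.1567, 0.1433]
tcp_rot: [-0.0, 0.995, -0.104, 0.0]
contact_force: [1.0, 0.0, -0.7]
grip_width: 0.0499
grasp_force: 0.0
```

Emit:
carry_out(steps="-0.05 -10 45 0 0 0 0; -0.05 0 45 0 0 0 0; -0.05 0 45 0 0 0 0; -0.05 0 0 0 0 0 0; -0.05 0 0 0 0 0 0")

```text
t: 45.2
tcp_pos: [0.4416, 0.2911, 0.1426]
tcp_rot: [0.0, 0.995, -0.102, -0.0]
contact_force: [-0.6, -0.2, 0.4]
grip_width: 0.0501
grasp_force: 0.0
```

```bash
python3 st.py; python3 - <<'E'
from fit import *
p,d,m=snap('side');W=world(d,m); pt,dt,mt=snap('top')
u,v=proj([[.475,.03,.03]],m)[0].astype(int)
a=cv2.resize(p[v-40:v+35,u-45:u+45],(390,325),interpolation=cv2.INTER_CUBIC)
u2,v2=proj([[.48,.03,.03]],mt)[0].astype(int); b=cv2.resize(pt[v2-45:v2+45,u2-54:u2+54],(390,325),interpolation=cv2.INTER_CUBIC)
c=cv2.resize(pt[130:290,50:450],(780,312)); cv2.imwrite('pics/end.png',np.vstack([np.hstack([a,b])[:280],c])[...,::-1])
E
```

```text
45.2 [441.6  291.1  142.63] ang -101.68 zaxis [-9.e-04 -6.e-04 -1.e+00] w 0.050087143084776235 F [-0.6 -0.2  0.4] q [ 0.46  0.44  1.87 -0.    0.83  2.23]
```

View pics/end.png

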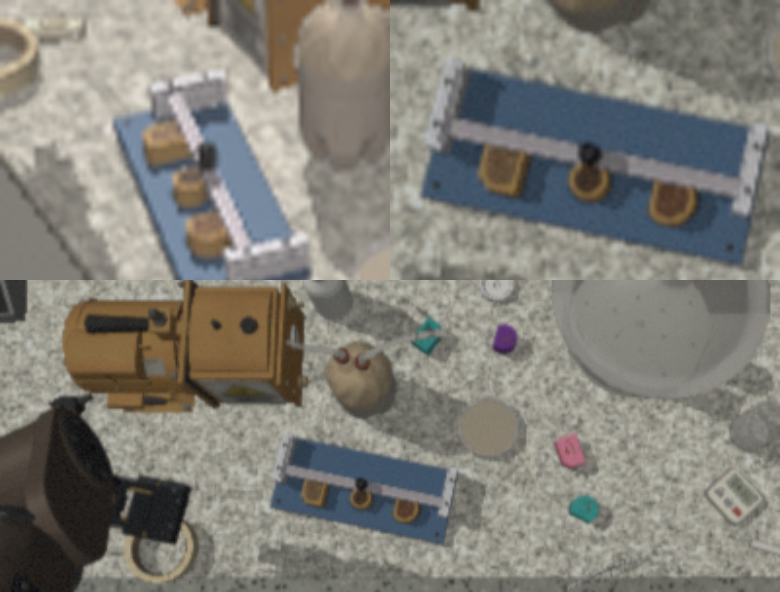

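The three mounts sit in their nests with the bar over them, the bystanders are where they were, and the gripper is clear. I'm handing in.

```bash
python3 -c "
from cell import workorder
print(workorder.hand_in())"
```

```text
the job is handed in; nothing more can be done
None
```

I seated both mounts in their matching nests, slid the retaining bar fully home over all three and let go of it; the job was handed in at about 45 s, and no verdict was returned.

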